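# Close the over-full offcut crate in the workshop

### The job

One of the three wooden offcuts in the yellow crate stands up past the rim, so the crate cannot be shut. Take that tall offcut out and put it in the blue tray, then put the yellow lid on the yellow crate so that it sits fully home and level.

Things in the scene. Friction and masses are not known exactly. Their poses are not given: they have to be found in the camera images.
- post_center (a point): The tall offcut: an upright square post of pale softwood, 34 x 34 mm and 125 mm long, about 75 g, loose, standing on end in one of the crate's three compartments (any), 51 mm of it above the rim; the other two offcuts there are 45 mm long or less, darker, and stay well below the rim. The point is its centre, half-way along; z runs along its length (up at the start), x and y are square to its side faces.
- crate: Open yellow parts crate, fixed to the bench, outside 200 mm (its x) x 140 mm (its y) x 80 mm high, walls and floor 6 mm thick, with a black fill line 60 mm up the walls. Two low dividers (50 mm up) across its x make three compartments centred at x = -63, 0 and +63 mm. Origin at the centre of its underside, z up; the rim is at z = 80 mm.
- lid_handle (a point): Loose yellow lid, plate 226 (x) x 166 (y) x 10 mm, 0.28 kg, lying right way up on four tapered 16 mm feet. Dark grip block on its middle: 90 long (x), 22 wide (y), 40 tall; the point is in it, 13 mm below its top, 27 above the plate. The feet enter the crate's corners with 6 mm play, guiding from about 10 mm off; seated (either way round), this point is 117 mm above the crate's underside. z up.
- tray: Open square blue tray, loose, 0.8 kg, outside 184 x 184 mm, 45 mm high, walls and floor 6 mm thick, empty. Origin at the centre of its underside, z up.
Things that resemble listed ones, but are neither listed nor needed, are in the scene too. Of the things shaped like the part that bears post_center, the wooden one is meant.

How it is judged (in metres and radians):
On the way:
1. the tall offcut is out of the crate and inside the blue tray (x of post_center in the frame of tray between -0.085 and 0.085 m and y of post_center in the frame of tray between -0.085 and 0.085 m and z of post_center in the frame of tray between 0.005 and 0.085 m), for 0.2 s.
At the end, for the whole second after the job is handed in: The tall offcut is in the blue tray (centre within 85 mm of the tray's middle along each side, under 85 mm up); the yellow lid is seated on the crate: grip point within 18 mm of the crate's centre and 109 to 123 mm above its underside, tilt under 0.06 rad, long sides within 10 degrees (all of step 1 and horizontal distance between lid_handle and crate below 0.018 m and z of lid_handle in the frame of crate between 0.109 and 0.123 m and angle between lid_handle's own z axis and vertical below 0.06 rad and angle between the x axis of lid_handle and the x axis of crate, either way round below 0.175 rad); the robot touches nothing.
It also fails if it takes over 61 s, if anything falls off the work surface, if the arm or the gripper's body presses on something with over 40 N, if the wrist force passes 120 N, or if a joint passes its speed limit or range.

### The arm

A 7-joint arm with a two-finger parallel gripper is mounted at the origin on the work surface. World frame = base frame: x ahead of the robot, y to its left, z up, the work surface at z = 0. Lengths are in mm, angles in rad, forces in N, time in s.
With the tool pointing down it reaches from about 425 to 825 mm from the base axis. Payload 3.6 kg.
Tool frame: the origin (TCP) lies at the centre of the arm's flange, where the gripper is bolted on; the fingertips stand 173 mm ahead of it and the grasp point (between the pads) lies 155 mm ahead of it; z points along the fingers, y is the line along which they close (so a half turn about z gives the same grasp; the last joint's range is limited). The gripper opens to 85 mm and grips with 20 to 120 N. Pads are 22 mm wide; open, the fingers measure 114 mm over their backs; the gripper's body (76 mm by 85 mm) begins 54 mm behind the grasp point. The pads swing forward as they close: fully open they stand 13 mm farther back than shut.
Start: joints at [1.097, 0.615, -0.013, 1.423, 0.008, 1.103, -0.04], TCP at [280.859, -586.169, 404.697] pointing down, gripper open.
Joint ranges: [-3.12, 3.12], [-0.3, 2.06], [-1.34, 1.32], [0.26, 2.42], [-1.36, 4.5], [0.01, 1.98], [-2.84, 2.84]. Speed limits (rad/s): [2.79, 2.79, 3.14, 3.14, 3.14, 3.14, 3.14].

### API

Orientations are given as a unit quaternion [x, y, z, w].
In Python, from workcell import ctrl, read_camera, camera_info, workorder gives the robot as it stands. The module is installed in compiled form; this text tells all that it offers.
- The arm moves only by the shell command python3 -m jog 'ROWS' [FORCE]. ROWS is JSON, a list of rows, each an object of numbers: "claw": the closure, from -1 (fully open) to 1 (shut), so that 0 is half open; "x", "y", "z": the shift along the tool's x, y, z in mm; "yaw": the turn about the tool's z in degrees. A call has 1 to 5 rows; each row shifts and turns the commanded pose from where the row before left it, along the tool's axes as they then stand; what a row does not reach is not made up. A row lasts 1/10 s, in which the tool goes at most 50 mm and 8.59 degrees, less where a joint would pass 70% of its speed; a pose out of reach is approached as far as the arm can. A call with a gripper value outside its range is refused whole. The fingers move at their own pace and stop on an object; FORCE is the grip in N (left out, the last holds). Time passes only in rows, so rows that do not move let the fingers close. It gives the time, the measured TCP pose, the force, the opening and the grip force at its end, in the units of the state.
- ctrl.read_state(): the state, without advancing time (a new reading comes with each control period).
- read_camera(name): name is "scene" or "top" or "wrist"; returns (picture, depth): 384x512x3 uint8, red, green, blue; 384x512 float32, mm along the optical axis (not along the pixel's ray), 0 where there is no reading.
- camera_info(name): a dict with "camera_matrix" (3x3 intrinsics, pixels), "R" (3x3) and "t" (3): a world point X has camera coordinates R X + t. Camera axes: x right, y down, z forward; pixel columns grow to the right and rows downward; lengths in mm; the calibration is good to about 2 mm. A picture is of the moment at which its call begins: read the wrist's pose just before it. camera_info takes no time and is no camera call; for the wrist camera it gives the pose at the moment of the call.
- workorder.job_done(): hands the job in; it is judged then, once.
The state is a dict: "time": time; "q": joint angles; "joint_velocities": joint speeds; "joint_efforts": joint torques, N m; "tcp_pos": TCP position; "eef_rot": TCP orientation; "contact_force": force on the tool from outside, world axes, zero at the start; "torque": the same for the moment, N m; "grip_width": opening from 0.0 (shut) to 1.0 (fully open); "grip_force": force on a finger pad.
Only numpy, scipy, OpenCV 4.12 (cv2) and the standard library are available. Lean on these libraries where they do the work, as an engineer would, in place of code of your own. Each camera call takes 0.05 s, during which the arm holds its last target. There are 200 camera calls.

## Working session

There is one attempt and no reset: what is moved stays moved. The work goes in short steps, Python scripts to look and compute and a shell command to move; the robot and the scene stay as the last step left them, time stands still between calls to the robot, and variables do not carry over. Pictures are saved under pics/ and viewed, at most 10 in all, crops included, and the job is handed in when it is done.

```bash
mkdir -p pics; cat > h.py <<'E'
import numpy as np, cv2
from workcell import ctrl, read_camera, camera_info, workorder
def cam(n):
    i=camera_info(n); return np.array(i["camera_matrix"]),np.array(i["R"]),np.array(i["t"]).ravel()
def shot(n,f=None):
    c=cam(n); p,d=read_camera(n)
    if f: cv2.imwrite(f,p[:,:,::-1]); np.savez(f+'.npz',p=p,d=d,K=c[0],R=c[1],t=c[2])
    return p,d,c
def world(u,v,z,c):  # ray/plane
    K,R,t=c; r=R.T@np.linalg.solve(K,[u,v,1.]); o=-R.T@t
    return o+r*(z-o[2])/r[2]
def cloud(d,c):
    K,R,t=c; h,w=d.shape; u,v=np.meshgrid(np.arange(w),np.arange(h))
    X=np.stack([(u-K[0,2])/K[0,0]*d,(v-K[1,2])/K[1,1]*d,d],-1)
    return (X-t)@R
E
python3 - <<'E'
from h import *
a=shot("top","pics/top.png");b=shot("scene","pics/scene.png")
for s in(a,b): print(s[2][0][0,0],(-s[2][1].T@s[2][2]).round(), (s[1]>0).mean())
s=ctrl.read_state();print(s)
E
```

```text
488.3488585314622 [ 333.   -5. 1305.] 0.9959360758463541
373.23841513087615 [878. 363. 863.] 0.996002197265625
{'time': 0.1, 'q': array([ 1.09750569,  0.6158414 , -0.01260361,  1.42477989,  0.00812357,
        1.10341729, -0.04038853]), 'joint_velocities': array([ 7.76463986e-04, -2.02081128e-03, -2.18399572e-04, -4.13234452e-03,
        4.63710169e-05,  2.77616304e-03, -2.57375293e-03]), 'joint_efforts': array([ 1.40021068e-03, -4.70383537e+01,  2.60374127e-01, -1.71571845e+01,
        1.01490205e-02,  5.86836686e-03, -1.57136026e-05]), 'tcp_pos': array([ 280.72710404, -585.92494375,  403.62762062]), 'eef_rot': array([ 9.75141598e-01,  2.21579397e-01, -2.94536859e-04, -1.16086945e-03]), 'contact_force': array([ 0.00330186,  0.2893305 , -0.34083254]), 'torque': array([0.02640079, 0.02533544, 0.01998497]), 'grip_force': 0.0, 'grip_width': 1.0000374079530763}
```

View pics/top.png

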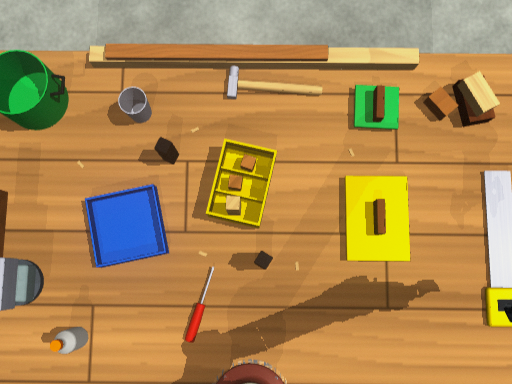

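View pics/scene.png

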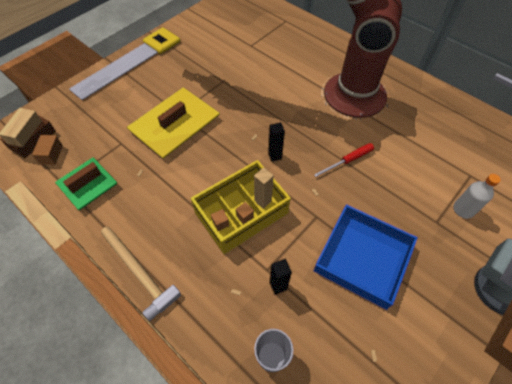

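Top view: the crate is at about (241,183), the blue tray at (126,225), the yellow lid at (378,218) with its grip at (379,216). The short green-lidded box at (377,105) is a lookalike of the lid.

Candidates for the post:
- Pale post in the crate: top (233,204), scene (263,188). This is the tall one, and pale.
- Two darker short offcuts in the crate: top (235,182) and (248,162).
- Black posts: top (263,260) and (167,150).
- Offcut pile: top (480,92).

I choose the pale one. Next I measure and take a close crop.

```bash
cat > m.py <<'E'
from h import *
def ld(n):
    z=np.load(f'pics/{n}.png.npz'); return z['p'],z['d'],(z['K'],z['R'],z['t'])
def rect(P): 
    (c,s,a)=cv2.minAreaRect(P[:,:2].astype(np.float32)); return np.round(c,1),np.round(s,1),round(a,1)
E
python3 - <<'E'
from m import *
out=[]
for n,roi in(("top",{"crate":(200,130,285,235),"lid":(335,165,420,270),"tray":(75,175,180,275),"blackA":(250,245,280,275),"blackB":(150,130,185,170)}),
             ("scene",{"crate":(185,155,295,250),"lid":(120,80,225,160),"tray":(310,200,420,310),"blackA":(262,118,292,165),"blackB":(265,255,295,298)})):
    p,d,c=ld(n); W=cloud(d,c); hsv=cv2.cvtColor(p,cv2.COLOR_RGB2HSV)
    H,S,V=[hsv[...,i].astype(int) for i in range(3)]
    for k,(x0,y0,x1,y1) in roi.items():
        m=np.zeros(d.shape,bool); m[y0:y1,x0:x1]=True; m&=d>0
        Z=W[...,2]
        if k=="crate":
            q=m&(H>24)&(H<35)&(S>180)&(Z>65); r=m&(Z>100); low=m&~((H>24)&(H<35)&(S>180))&(Z>15)&(Z<58)
            print(n,"rim",rect(W[q]),np.percentile(Z[q],[50,90]).round(1)); print(n,"post",rect(W[r]),np.percentile(Z[r],[10,50,90]).round(1),r.sum())
            v,u=np.nonzero(r);print(" px",u.mean(),v.mean())
        elif k=="lid":
            q=m&(H>24)&(H<35)&(S>150)&(Z>10); r=m&(Z>45)
            print(n,"lid",rect(W[q]),np.median(Z[q]).round(1)); print(n,"grip",rect(W[r]),np.percentile(Z[r],[50,90]).round(1))
        elif k=="tray":
            q=m&(H>100)&(H<130)&(Z>38); print(n,"tray",rect(W[q]),np.median(Z[q]).round(1))
        else:
            r=m&(V<70)&(Z>20); print(n,k,rect(W[r]),np.percentile(Z[r],[50,98]).round(1))
p,d,c=ld("scene"); cv2.imwrite("pics/crop.png",cv2.resize(p[150:255,180:300,::-1],None,fx=5,fy=5,interpolation=2))
E
```

```text
top rim (array([561.7,  27. ]), array([140.7, 201.1]), 77.6) [78.9 81.9]
top post (array([499.6,  46.5]), array([32.5, 34.3]), 89.7) [125.3 129.7 132.7] 213
 px 232.54929577464787 203.2206572769953
top lid (array([ 479.1, -330.2]), array([224.4, 166.5]), 0.1) 24.7
top grip (array([ 477.6, -329.8]), array([23.3, 89.8]), 89.2) [63.9 67.7]
top tray (array([450.3, 329.7]), array([184.3, 185.7]), 12.7) 42.9
top blackA (array([362.5, -28.3]), array([32. , 33.3]), 57.0) [123.6 128.1]
top blackB (array([642.7, 222.1]), array([35.6, 34.6]), 63.9) [118.6 127.9]
scene rim (array([563.5,  29.2]), array([138. , 196.7]), 77.4) [79.  81.9]
scene post (array([499.8,  48.3]), array([34.4, 34.6]), 89.3) [106.9 130.  132.7] 298
 px 263.18791946308727 178.23825503355704
scene lid (array([ 481. , -327.1]), array([165.8, 220. ]), 89.5) 26.8
scene grip (array([ 477.8, -328.1]), array([90.7, 24.9]), 0.8) [64.5 68.3]
scene tray (array([450.4, 330.7]), array([184.8, 183.8]), 12.9) 44.5
scene blackA (array([364.9, -27.3]), array([33.2, 33. ]), 63.2) [ 92.2 127.5]
scene blackB (array([644.1, 224.5]), array([32.6, 33.9]), 65.4) [114.5 127.5]
```

View pics/crop.png

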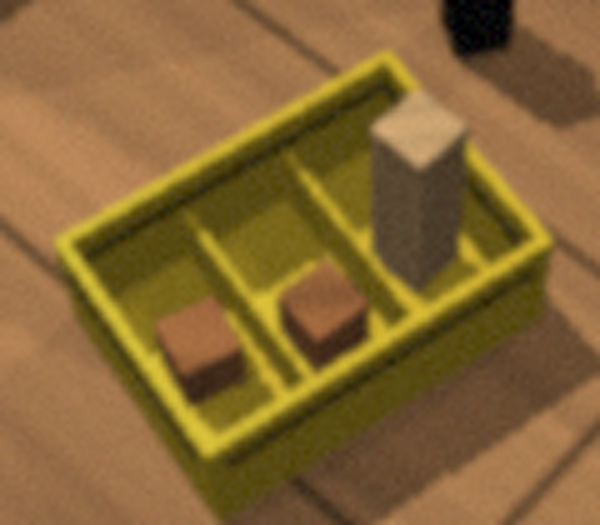

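The crop confirms it: the pale tall post is at crop (420,190), and the brown short blocks are at (325,310) and (205,345). The two views agree within 2 mm:
- **Post:** (500,47), top at 130, sides along the world axes.
- **Crate:** (562,28), x axis at -12.5°.
- **Tray:** (450,330).
- **Lid grip:** (478,-329), x axis at about 0°, top at 67.

Now I move.

```bash
python3 -m jog '[{"claw":-1,"yaw":8.5},{"claw":-1,"yaw":8.5},{"claw":-1,"yaw":8.5},{"claw":-1,"x":15,"y":-43},{"claw":-1,"x":15,"y":-43}]' 40
python3 -m jog '[{"claw":-1,"x":15,"y":-43},{"claw":-1,"x":15,"y":-43},{"claw":-1,"x":15,"y":-43},{"claw":-1,"x":15,"y":-43},{"claw":-1,"x":15,"y":-43}]'
python3 -m jog '[{"claw":-1,"x":15,"y":-43},{"claw":-1,"x":15,"y":-43},{"claw":-1,"x":15,"y":-43},{"claw":-1,"x":15,"y":-43},{"claw":-1}]'
python3 -c "
from h import *
print(ctrl.read_state()['eef_rot'])"
```

```text
[ 9.75141598e-01  2.21579397e-01 -2.94536859e-04 -1.16086945e-03]schema error: expected keys claw, x, y, z, yaw
schema error: expected keys claw, x, y, z, yaw
schema error: expected keys claw, x, y, z, yaw
```

All five keys are required in every row.

```bash
python3 -m jog '[{"claw":-1,"x":0,"y":0,"z":0,"yaw":8.5},{"claw":-1,"x":0,"y":0,"z":0,"yaw":8.5},{"claw":-1,"x":0,"y":0,"z":0,"yaw":8.5},{"claw":-1,"x":15,"y":-43,"z":0,"yaw":0},{"claw":-1,"x":15,"y":-43,"z":0,"yaw":0}]' 40
python3 -m jog '[{"claw":-1,"x":15,"y":-43,"z":0,"yaw":0},{"claw":-1,"x":15,"y":-43,"z":0,"yaw":0},{"claw":-1,"x":15,"y":-43,"z":0,"yaw":0},{"claw":-1,"x":15,"y":-43,"z":0,"yaw":0},{"claw":-1,"x":15,"y":-43,"z":0,"yaw":0}]'
cat > st.py <<'E'
from h import *
from scipy.spatial.transform import Rotation as Ro
s=ctrl.read_state(); r=Ro.from_quat(s['eef_rot']).as_matrix()
print('t',s['time'],'tcp',s['tcp_pos'].round(1),'xaxis deg',np.degrees(np.arctan2(r[1,0],r[0,0])).round(2),'z',r[:,2].round(3),'F',s['contact_force'].round(1),'w',round(s['grip_width']*85,1),'gf',round(s['grip_force'],1))
E
python3 st.py
```

```text
time: 0.6
tcp_pos: [310.2, -499.8, 403.6]
eef_rot: [1.0, -0.001, -0.001, -0.0]
contact_force: [0.5, 0.5, 0.8]
grip_width: 0.999
grip_force: 0.0
time: 1.1
tcp_pos: [385.5, -283.0, 404.5]
eef_rot: [1.0, 0.001, -0.0, -0.0]
contact_force: [1.3, -0.5, -0.7]
grip_width: 0.997
grip_force: 0.0
t 1.1 tcp [ 385.5 -283.   404.5] xaxis deg 0.1 z [-0.  0. -1.] F [ 1.3 -0.5 -0.7] w 84.7 gf 0.0
```

```bash
python3 -m jog '[{"claw":-1,"x":14,"y":-41,"z":0,"yaw":0},{"claw":-1,"x":14,"y":-41,"z":0,"yaw":0},{"claw":-1,"x":14,"y":-41,"z":0,"yaw":0},{"claw":-1,"x":14,"y":-41,"z":0,"yaw":0},{"claw":-1,"x":14,"y":-41,"z":0,"yaw":0}]'
python3 -m jog '[{"claw":-1,"x":14,"y":-41,"z":0,"yaw":0},{"claw":-1,"x":14,"y":-41,"z":0,"yaw":0},{"claw":-1,"x":16,"y":-43,"z":0,"yaw":0},{"claw":-1,"x":0,"y":0,"z":20,"yaw":0},{"claw":-1,"x":0,"y":0,"z":0,"yaw":0}]' 
python3 - <<'E'
from m import *
import runpy; runpy.run_path('st.py')
p,d,c=shot("wrist","pics/w1.png"); W=cloud(d,c); Z=W[...,2]
m=(Z>120)&(Z<140)&(d>0)&(np.hypot(W[...,0]-500,W[...,1]-47)<40)
print("post top",rect(W[m]),np.median(Z[m]).round(1),m.sum())
E
```

```text
time: 1.6
tcp_pos: [455.1, -78.1, 404.6]
eef_rot: [1.0, 0.001, -0.0, -0.0]
contact_force: [1.3, 0.0, 0.7]
grip_width: 0.995
grip_force: 0.0
time: 2.1
tcp_pos: [497.9, 46.6, 382.4]
eef_rot: [1.0, 0.003, -0.003, 0.0]
contact_force: [-0.4, -0.5, 0.3]
grip_width: 0.999
grip_force: 0.0
t 2.1 tcp [497.9  46.6 382.4] xaxis deg 0.3 z [-0.006 -0.001 -1.   ] F [-0.4 -0.5  0.3] w 84.9 gf 0.0
post top (array([499.8,  46.9]), array([34. , 34.2]), 88.2) 131.3 2199
```

View pics/w1.png

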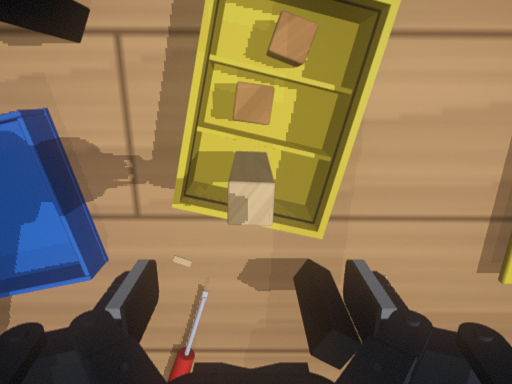

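The post's top is at pixel (251,203). Measured close up it is at (499.8, 46.9), z 131, between the fingers. I descend and grip.

```bash
python3 -m jog '[{"claw":-1,"x":2,"y":0,"z":30,"yaw":1.5},{"claw":-1,"x":0,"y":0,"z":35,"yaw":0},{"claw":-1,"x":0,"y":0,"z":30,"yaw":0},{"claw":-1,"x":0,"y":0,"z":21,"yaw":0},{"claw":-1,"x":0,"y":0,"z":0,"yaw":0}]'
python3 -m jog '[{"claw":1,"x":0,"y":0,"z":0,"yaw":0},{"claw":1,"x":0,"y":0,"z":0,"yaw":0},{"claw":1,"x":0,"y":0,"z":0,"yaw":0},{"claw":1,"x":0,"y":0,"z":0,"yaw":0},{"claw":1,"x":0,"y":0,"z":0,"yaw":0}]' 40
python3 -m jog '[{"claw":1,"x":0,"y":0,"z":0,"yaw":0},{"claw":1,"x":0,"y":0,"z":0,"yaw":0},{"claw":1,"x":0,"y":0,"z":0,"yaw":0}]'; python3 st.py
```

```text
time: 2.65
tcp_pos: [499.8, 43.4, 267.0]
eef_rot: [1.0, -0.014, -0.003, 0.001]
contact_force: [-0.3, -0.1, -0.2]
grip_width: 1.002
grip_force: 0.0
time: 3.15
tcp_pos: [501.3, 45.4, 270.0]
eef_rot: [1.0, -0.012, 0.001, -0.0]
contact_force: [-0.1, 0.5, 6.6]
grip_width: 0.392
grip_force: 40.4
time: 3.45
tcp_pos: [501.3, 45.4, 270.0]
eef_rot: [1.0, -0.012, 0.001, -0.0]
contact_force: [-0.5, 0.6, 6.6]
grip_width: 0.393
grip_force: 40.4
t 3.45 tcp [501.3  45.4 270. ] xaxis deg -1.39 z [ 0.003  0.    -1.   ] F [-0.5  0.6  6.6] w 33.4 gf 40.4
```

```bash
python3 -m jog '[{"claw":1,"x":0,"y":0,"z":-15,"yaw":0},{"claw":1,"x":0,"y":0,"z":-30,"yaw":0},{"claw":1,"x":0,"y":0,"z":-35,"yaw":0},{"claw":1,"x":0,"y":0,"z":-35,"yaw":0},{"claw":1,"x":0,"y":0,"z":-15,"yaw":0}]'
python3 -m jog '[{"claw":1,"x":-5,"y":-20,"z":0,"yaw":0},{"claw":1,"x":-8,"y":-40,"z":0,"yaw":0},{"claw":1,"x":-8,"y":-40,"z":0,"yaw":0},{"claw":1,"x":-8,"y":-40,"z":0,"yaw":0},{"claw":1,"x":-8,"y":-40,"z":0,"yaw":0}]'
python3 -m jog '[{"claw":1,"x":-8,"y":-40,"z":0,"yaw":0},{"claw":1,"x":-8,"y":-40,"z":0,"yaw":0},{"claw":1,"x":-5,"y":-24,"z":0,"yaw":0},{"claw":1,"x":0,"y":0,"z":0,"yaw":0},{"claw":1,"x":0,"y":0,"z":0,"yaw":0}]'; python3 - <<'E'
from h import *
import runpy; runpy.run_path('st.py')
shot("scene","pics/s2.png")
E
```

```text
time: 3.95
tcp_pos: [501.1, 45.2, 402.0]
eef_rot: [1.0, -0.012, 0.003, -0.0]
contact_force: [1.5, -0.5, -0.1]
grip_width: 0.39
grip_force: 40.1
time: 4.45
tcp_pos: [467.4, 227.4, 398.7]
eef_rot: [1.0, -0.012, -0.0, 0.0]
contact_force: [-0.1, -0.8, -1.5]
grip_width: 0.387
grip_force: 40.1
time: 4.95
tcp_pos: [449.3, 330.6, 398.3]
eef_rot: [1.0, -0.012, -0.0, 0.001]
contact_force: [-0.2, -0.7, -0.9]
grip_width: 0.393
grip_force: 40.1
t 4.95 tcp [449.3 330.6 398.3] xaxis deg -1.33 z [-0.001 -0.001 -1.   ] F [-0.2 -0.7 -0.9] w 33.4 gf 40.1
```

View pics/s2.png

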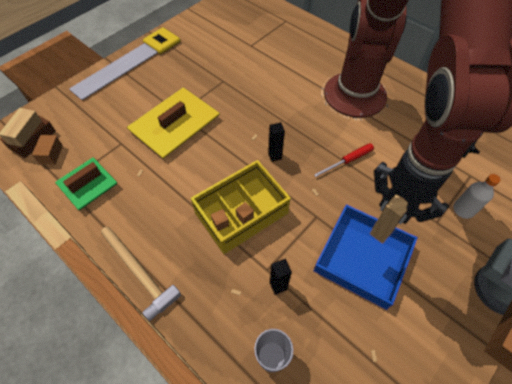

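The post is held above the tray, at pixel (390,218), and both short blocks are still in the crate. I lower it.

```bash
python3 -m jog '[{"claw":1,"x":0,"y":0,"z":30,"yaw":0},{"claw":1,"x":0,"y":0,"z":35,"yaw":0},{"claw":1,"x":0,"y":0,"z":30,"yaw":0},{"claw":1,"x":0,"y":0,"z":20,"yaw":0},{"claw":1,"x":0,"y":0,"z":0,"yaw":0}]'
python3 -m jog '[{"claw":1,"x":0,"y":0,"z":6,"yaw":0},{"claw":1,"x":0,"y":0,"z":3,"yaw":0},{"claw":1,"x":0,"y":0,"z":1,"yaw":0},{"claw":1,"x":0,"y":0,"z":0,"yaw":0}]'; python3 st.py
```

```text
time: 5.5
tcp_pos: [449.6, 327.9, 281.1]
eef_rot: [1.0, -0.014, -0.003, 0.003]
contact_force: [0.4, 0.7, -0.5]
grip_width: 0.392
grip_force: 40.0
time: 5.9
tcp_pos: [449.9, 330.6, 274.5]
eef_rot: [1.0, -0.012, 0.001, -0.0]
contact_force: [0.7, 0.9, -0.9]
grip_width: 0.395
grip_force: 40.1
t 5.9 tcp [449.9 330.6 274.5] xaxis deg -1.4 z [ 0.001  0.001 -1.   ] F [ 0.7  0.9 -0.9] w 33.6 gf 40.1
```

```bash
python3 -m jog '[{"claw":1,"x":0,"y":0,"z":2,"yaw":0},{"claw":1,"x":0,"y":0,"z":2,"yaw":0},{"claw":1,"x":0,"y":0,"z":1,"yaw":0},{"claw":1,"x":0,"y":0,"z":0,"yaw":0},{"claw":1,"x":0,"y":0,"z":0,"yaw":0}]'; python3 st.py
```

```text
time: 6.4
tcp_pos: [449.8, 330.8, 270.1]
eef_rot: [1.0, -0.012, 0.001, -0.0]
contact_force: [-0.9, -0.9, 6.8]
grip_width: 0.394
grip_force: 40.8
t 6.4 tcp [449.8 330.8 270.1] xaxis deg -1.39 z [ 0.001  0.001 -1.   ] F [-0.9 -0.9  6.8] w 33.5 gf 40.8
```

```bash
python3 -m jog '[{"claw":0.0,"x":0,"y":0,"z":0,"yaw":0},{"claw":-1,"x":0,"y":0,"z":0,"yaw":0},{"claw":-1,"x":0,"y":0,"z":0,"yaw":0},{"claw":-1,"x":0,"y":0,"z":0,"yaw":0},{"claw":-1,"x":0,"y":0,"z":0,"yaw":0}]'
python3 -m jog '[{"claw":-1,"x":0,"y":0,"z":-15,"yaw":0},{"claw":-1,"x":0,"y":0,"z":-35,"yaw":0},{"claw":-1,"x":0,"y":0,"z":-40,"yaw":0},{"claw":-1,"x":0,"y":0,"z":-35,"yaw":0},{"claw":-1,"x":0,"y":0,"z":-5,"yaw":0}]'
python3 -m jog '[{"claw":-1,"x":3,"y":25,"z":0,"yaw":0},{"claw":-1,"x":3,"y":44,"z":0,"yaw":0},{"claw":-1,"x":3,"y":44,"z":0,"yaw":0},{"claw":-1,"x":3,"y":44,"z":0,"yaw":0},{"claw":-1,"x":3,"y":44,"z":0,"yaw":0}]'
python3 - <<'E'
from m import *
p,d,c=shot("top","pics/t3.png"); W=cloud(d,c); Z=W[...,2]
m=(d>0)&(abs(W[...,0]-450)<85)&(abs(W[...,1]-330)<85)&(Z>20)&(p[...,0]>110)
print(rect(W[m&(Z>115)]) if (m&(Z>115)).sum()>20 else "fallen",m.sum(),np.percentile(Z[m],[10,50,90]))
q=(d>0)&(abs(W[...,0]-450)<130)&(abs(W[...,1]-330)<130)&(Z>38)&(Z<60)&(p[...,2]>p[...,0]*1.5+30)
print("tray",rect(W[q]))
E
python3 st.py
```

```text
time: 6.9
tcp_pos: [449.7, 330.5, 268.6]
eef_rot: [1.0, -0.012, -0.0, 0.0]
contact_force: [-0.6, -0.1, -1.0]
grip_width: 0.997
grip_force: 0.0
time: 7.4
tcp_pos: [450.5, 331.3, 403.5]
eef_rot: [1.0, -0.012, 0.004, -0.003]
contact_force: [0.8, 0.3, -0.5]
grip_width: 0.998
grip_force: 0.0
time: 7.9
tcp_pos: [459.3, 127.4, 398.0]
eef_rot: [1.0, -0.012, -0.001, 0.0]
contact_force: [0.4, -1.0, -0.4]
grip_width: 0.998
grip_force: 0.0
(array([448.5, 331.7]), array([32.2, 33. ]), 1.2) 190 [127.39124797 130.0507945  132.91022811]
tray (array([447. , 344.5]), array([184. , 154.3]), 12.8)
t 7.95 tcp [460.  118.6 397.9] xaxis deg -2.13 z [-0.002 -0.008 -1.   ] F [-0.2 -6.3 -0.9] w 85.2 gf 0.0
```

The post stands upright at the tray's centre. On to the lid.

```bash
python3 -m jog '[{"claw":-1,"x":3,"y":44,"z":0,"yaw":0},{"claw":-1,"x":3,"y":44,"z":0,"yaw":0},{"claw":-1,"x":3,"y":44,"z":0,"yaw":0},{"claw":-1,"x":3,"y":44,"z":0,"yaw":0},{"claw":-1,"x":3,"y":44,"z":0,"yaw":0}]'
python3 -m jog '[{"claw":-1,"x":3,"y":44,"z":0,"yaw":0},{"claw":-1,"x":3,"y":44,"z":0,"yaw":0},{"claw":-1,"x":3,"y":44,"z":0,"yaw":0},{"claw":-1,"x":3,"y":44,"z":0,"yaw":0},{"claw":-1,"x":0,"y":30,"z":0,"yaw":0}]'
python3 -m jog '[{"claw":-1,"x":0,"y":0,"z":25,"yaw":0},{"claw":-1,"x":0,"y":0,"z":35,"yaw":0},{"claw":-1,"x":0,"y":0,"z":25,"yaw":0},{"claw":-1,"x":0,"y":0,"z":0,"yaw":0},{"claw":-1,"x":0,"y":0,"z":0,"yaw":0}]'
python3 - <<'E'
from m import *
import runpy; runpy.run_path('st.py')
p,d,c=shot("wrist","pics/w2.png"); W=cloud(d,c); Z=W[...,2]
near=(d>0)&(abs(W[...,0]-478)<60)&(abs(W[...,1]+329)<30)
m=near&(Z>58)&(Z<75)
print("grip",rect(W[m]),np.median(Z[m]).round(1),m.sum())
hsv=cv2.cvtColor(p,cv2.COLOR_RGB2HSV);q=(hsv[...,0]>24)&(hsv[...,0]<35)&(hsv[...,1]>150)&(Z>15)&(Z<35)&(d>0)
print("plate",rect(W[q]),np.median(Z[q]))
E
```

```text
time: 8.45
tcp_pos: [469.1, -92.5, 398.1]
eef_rot: [1.0, -0.012, -0.001, -0.0]
contact_force: [2.1, 0.8, -0.6]
grip_width: 1.001
grip_force: 0.0
time: 8.95
tcp_pos: [475.7, -300.6, 397.8]
eef_rot: [1.0, -0.014, -0.001, 0.001]
contact_force: [-0.5, -0.4, -0.7]
grip_width: 0.999
grip_force: 0.0
time: 9.45
tcp_pos: [476.6, -297.2, 313.4]
eef_rot: [1.0, -0.012, -0.0, -0.0]
contact_force: [-0.2, -0.7, 0.1]
grip_width: 0.996
grip_force: 0.0
t 9.45 tcp [ 476.6 -297.2  313.4] xaxis deg -1.39 z [-0.001  0.001 -1.   ] F [-0.2 -0.7  0.1] w 84.7 gf 0.0
grip (array([ 478., -330.]), array([89.3, 22.2]), 0.2) 66.2 3659
plate (array([ 477.6, -330.1]), array([224.8, 165.3]), 0.0) 26.379090095488984
```

View pics/w2.png

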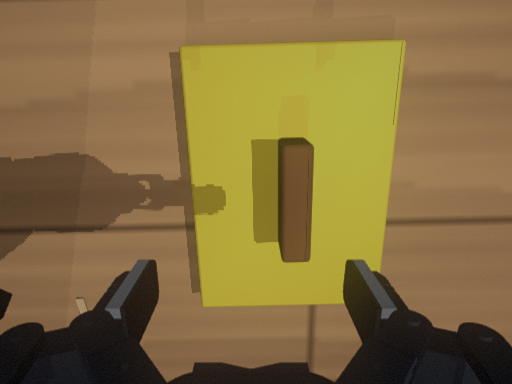

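Lid grip at pixel (296,200), i.e. (478,-330), top 66, x axis at 0.1°, centred on the plate. I correct and grasp.

```bash
python3 -m jog '[{"claw":-1,"x":2,"y":33,"z":0,"yaw":0},{"claw":-1,"x":0,"y":0,"z":30,"yaw":-1.4},{"claw":-1,"x":0,"y":0,"z":35,"yaw":0},{"claw":-1,"x":0,"y":0,"z":27,"yaw":0},{"claw":-1,"x":0,"y":0,"z":15,"yaw":0}]'
python3 -m jog '[{"claw":-1,"x":0,"y":0,"z":0,"yaw":0},{"claw":-1,"x":0,"y":0,"z":0,"yaw":0},{"claw":1,"x":0,"y":0,"z":0,"yaw":0},{"claw":1,"x":0,"y":0,"z":0,"yaw":0},{"claw":1,"x":0,"y":0,"z":0,"yaw":0}]' 70
python3 -m jog '[{"claw":1,"x":0,"y":0,"z":0,"yaw":0},{"claw":1,"x":0,"y":0,"z":0,"yaw":0},{"claw":1,"x":0,"y":0,"z":0,"yaw":0},{"claw":1,"x":0,"y":0,"z":0,"yaw":0},{"claw":1,"x":0,"y":0,"z":0,"yaw":0}]'; python3 st.py
```

```text
time: 10.0
tcp_pos: [477.8, -330.4, 206.3]
eef_rot: [1.0, 0.0, 0.0, 0.0]
contact_force: [-0.3, 0.1, 0.2]
grip_width: 0.998
grip_force: 0.0
time: 10.5
tcp_pos: [477.8, -330.5, 207.8]
eef_rot: [1.0, 0.0, 0.001, 0.001]
contact_force: [-0.6, 0.2, -0.4]
grip_width: 0.512
grip_force: 0.0
time: 11.0
tcp_pos: [477.7, -330.4, 207.3]
eef_rot: [1.0, 0.0, 0.0, 0.0]
contact_force: [-0.7, 1.4, 5.0]
grip_width: 0.248
grip_force: 69.0
t 11.0 tcp [ 477.7 -330.4  207.3] xaxis deg 0.0 z [ 0.001 -0.    -1.   ] F [-0.7  1.4  5. ] w 21.1 gf 69.0
```

```bash
python3 -m jog '[{"claw":1,"x":0,"y":0,"z":-10,"yaw":0},{"claw":1,"x":0,"y":0,"z":-25,"yaw":0},{"claw":1,"x":0,"y":0,"z":-35,"yaw":0},{"claw":1,"x":0,"y":0,"z":-35,"yaw":0},{"claw":1,"x":0,"y":0,"z":-25,"yaw":0}]'
python3 -m jog '[{"claw":1,"x":4,"y":-15,"z":0,"yaw":0},{"claw":1,"x":8,"y":-33,"z":0,"yaw":0},{"claw":1,"x":8,"y":-35,"z":0,"yaw":0},{"claw":1,"x":8,"y":-35,"z":0,"yaw":0},{"claw":1,"x":8,"y":-35,"z":0,"yaw":0}]'
python3 -m jog '[{"claw":1,"x":8,"y":-35,"z":0,"yaw":0},{"claw":1,"x":8,"y":-35,"z":0,"yaw":0},{"claw":1,"x":8,"y":-35,"z":0,"yaw":0},{"claw":1,"x":8,"y":-35,"z":0,"yaw":0},{"claw":1,"x":8,"y":-33,"z":0,"yaw":0}]'
python3 -m jog '[{"claw":1,"x":8,"y":-32,"z":0,"yaw":0},{"claw":1,"x":0,"y":0,"z":0,"yaw":6},{"claw":1,"x":0,"y":0,"z":0,"yaw":6.5},{"claw":1,"x":0,"y":0,"z":0,"yaw":0},{"claw":1,"x":0,"y":0,"z":0,"yaw":0}]'
python3 - <<'E'
from m import *
import runpy; runpy.run_path('st.py')
for n in("top","scene"):
    p,d,c=shot(n,f"pics/{n}4.png"); W=cloud(d,c); Z=W[...,2]
    hsv=cv2.cvtColor(p,cv2.COLOR_RGB2HSV);y=(hsv[...,0]>22)&(hsv[...,0]<36)&(hsv[...,1]>150)&(d>0)&(np.hypot(W[...,0]-562,W[...,1]-28)<170)
    q=y&(Z>125)&(Z<180); P=W[q]; print(n,"lid",rect(P),np.median(P[:,2]),"tilt slopes",np.linalg.lstsq(np.c_[P[:,:2]-P[:,:2].mean(0),np.ones(len(P))],P[:,2],rcond=None)[0])
E
```

```text
time: 11.5
tcp_pos: [477.5, -330.3, 338.7]
eef_rot: [1.0, -0.0, 0.001, 0.0]
contact_force: [0.4, -0.1, -3.5]
grip_width: 0.248
grip_force: 68.6
time: 12.0
tcp_pos: [513.1, -174.4, 334.9]
eef_rot: [1.0, 0.0, -0.002, -0.001]
contact_force: [0.2, -0.2, -2.1]
grip_width: 0.248
grip_force: 68.8
time: 12.5
tcp_pos: [552.6, -1.2, 334.8]
eef_rot: [1.0, 0.001, -0.002, -0.001]
contact_force: [0.4, 0.4, -3.0]
grip_width: 0.243
grip_force: 68.8
time: 13.0
tcp_pos: [560.8, 28.3, 335.4]
eef_rot: [0.994, -0.107, -0.002, 0.0]
contact_force: [-0.1, 0.3, -2.2]
grip_width: 0.247
grip_force: 69.0
t 13.0 tcp [560.8  28.3 335.4] xaxis deg -12.33 z [-0.003 -0.    -1.   ] F [-0.1  0.3 -2.2] w 21.0 gf 69.0
top lid (array([561. ,  28.3]), array([165.7, 224.9]), 77.7) 152.83985793683775 tilt slopes [-3.31125539e-03 -9.18987831e-04  1.52874395e+02]
scene lid (array([560.8,  29.9]), array([165.7, 226.5]), 77.8) 154.7737875008253 tilt slopes [-4.49747634e-03 -3.41615440e-03  1.54729245e+02]
```

View pics/scene4.png

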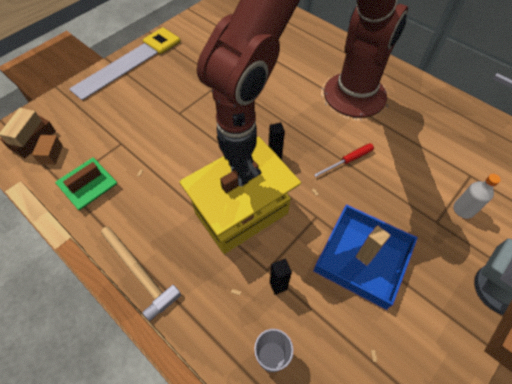

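The lid is held level at pixel (240,190), about 1 mm off the crate's centre and parallel to it. The post stands in the tray at (373,245). I lower the lid with that small correction.

```bash
python3 -m jog '[{"claw":1,"x":1.5,"y":0.7,"z":10,"yaw":0},{"claw":1,"x":0,"y":0,"z":15,"yaw":0},{"claw":1,"x":0,"y":0,"z":12,"yaw":0},{"claw":1,"x":0,"y":0,"z":8,"yaw":0},{"claw":1,"x":0,"y":0,"z":0,"yaw":0}]'
python3 -m jog '[{"claw":1,"x":0,"y":0,"z":5,"yaw":0},{"claw":1,"x":0,"y":0,"z":5,"yaw":0},{"claw":1,"x":0,"y":0,"z":3,"yaw":0},{"claw":1,"x":0,"y":0,"z":0,"yaw":0},{"claw":1,"x":0,"y":0,"z":0,"yaw":0}]'; python3 st.py
```

```text
time: 13.6
tcp_pos: [562.4, 26.6, 290.1]
eef_rot: [0.994, -0.109, -0.002, 0.0]
contact_force: [-0.3, 0.1, -3.6]
grip_width: 0.249
grip_force: 69.0
time: 14.1
tcp_pos: [562.9, 26.7, 278.8]
eef_rot: [0.994, -0.109, 0.0, -0.0]
contact_force: [0.5, -0.4, -2.8]
grip_width: 0.243
grip_force: 69.0
t 14.1 tcp [562.9  26.7 278.8] xaxis deg -12.5 z [ 0.  0. -1.] F [ 0.5 -0.4 -2.8] w 20.7 gf 69.0
```

```bash
python3 -m jog '[{"claw":1,"x":0,"y":0,"z":3,"yaw":0},{"claw":1,"x":0,"y":0,"z":2,"yaw":0},{"claw":1,"x":0,"y":0,"z":2,"yaw":0},{"claw":1,"x":0,"y":0,"z":0,"yaw":0},{"claw":1,"x":0,"y":0,"z":0,"yaw":0}]'
python3 -m jog '[{"claw":1,"x":0,"y":0,"z":1,"yaw":0},{"claw":1,"x":0,"y":0,"z":1,"yaw":0},{"claw":1,"x":0,"y":0,"z":0,"yaw":0},{"claw":1,"x":0,"y":0,"z":0,"yaw":0}]'; python3 st.py
```

```text
time: 14.6
tcp_pos: [562.9, 26.7, 271.7]
eef_rot: [0.994, -0.109, -0.0, -0.0]
contact_force: [0.0, 0.4, -2.4]
grip_width: 0.249
grip_force: 69.2
time: 15.0
tcp_pos: [562.8, 26.6, 271.3]
eef_rot: [0.994, -0.109, 0.0, -0.0]
contact_force: [-2.5, -0.2, 7.6]
grip_width: 0.242
grip_force: 70.5
t 15.0 tcp [562.8  26.6 271.3] xaxis deg -12.5 z [ 0.001  0.    -1.   ] F [-2.5 -0.2  7.6] w 20.6 gf 70.5
```

It made contact at 271, the seated height I expected. I release and withdraw.

```bash
python3 -m jog '[{"claw":0,"x":0,"y":0,"z":0,"yaw":0},{"claw":-1,"x":0,"y":0,"z":0,"yaw":0},{"claw":-1,"x":0,"y":0,"z":0,"yaw":0},{"claw":-1,"x":0,"y":0,"z":0,"yaw":0},{"claw":-1,"x":0,"y":0,"z":0,"yaw":0}]'
python3 -m jog '[{"claw":-1,"x":0,"y":0,"z":-10,"yaw":0},{"claw":-1,"x":0,"y":0,"z":-30,"yaw":0},{"claw":-1,"x":0,"y":0,"z":-40,"yaw":0},{"claw":-1,"x":0,"y":0,"z":-40,"yaw":0},{"claw":-1,"x":0,"y":0,"z":-20,"yaw":0}]'
python3 -m jog '[{"claw":-1,"x":0,"y":40,"z":0,"yaw":0},{"claw":-1,"x":0,"y":45,"z":0,"yaw":0},{"claw":-1,"x":0,"y":45,"z":0,"yaw":0},{"claw":-1,"x":0,"y":45,"z":0,"yaw":0},{"claw":-1,"x":0,"y":45,"z":0,"yaw":0}]'
python3 -m jog '[{"claw":-1,"x":0,"y":30,"z":0,"yaw":0},{"claw":-1,"x":0,"y":0,"z":0,"yaw":0},{"claw":-1,"x":0,"y":0,"z":0,"yaw":0}]'
python3 - <<'E'
from m import *
import runpy; runpy.run_path('st.py')
for n in("top","scene"):
    p,d,c=shot(n,f"pics/{n}5.png"); W=cloud(d,c); Z=W[...,2]
    hsv=cv2.cvtColor(p,cv2.COLOR_RGB2HSV);y=(hsv[...,0]>22)&(hsv[...,0]<36)&(hsv[...,1]>150)&(d>0)&(np.hypot(W[...,0]-562,W[...,1]-28)<170)
    q=y&(Z>83)&(Z<110); P=W[q]; print(n,"lid",rect(P),np.median(P[:,2]),"slopes",np.linalg.lstsq(np.c_[P[:,:2]-P[:,:2].mean(0),np.ones(len(P))],P[:,2],rcond=None)[0])
    g=(d>0)&(np.hypot(W[...,0]-562,W[...,1]-28)<70)&(Z>120)&(Z<150);print(" grip",rect(W[g]),np.median(Z[g]))
    g=(d>0)&(np.hypot(W[...,0]-450,W[...,1]-331)<60)&(Z>115)&(Z<150);print(" post",rect(W[g]),np.median(Z[g]))
    q=(d>0)&(abs(W[...,0]-450)<130)&(abs(W[...,1]-330)<130)&(Z>38)&(Z<60)&(p[...,2]>p[...,0]*1.5+30);print(" tray",rect(W[q]))
E
```

```text
time: 15.5
tcp_pos: [562.9, 26.7, 269.6]
eef_rot: [0.994, -0.109, -0.0, -0.0]
contact_force: [0.4, 0.6, -0.1]
grip_width: 1.001
grip_force: 0.0
time: 16.0
tcp_pos: [563.4, 26.5, 414.4]
eef_rot: [0.994, -0.109, 0.003, -0.001]
contact_force: [0.3, 0.8, -0.8]
grip_width: 1.0
grip_force: 0.0
time: 16.5
tcp_pos: [514.5, -189.7, 410.7]
eef_rot: [0.994, -0.109, 0.001, 0.0]
contact_force: [0.8, 0.0, -0.2]
grip_width: 1.0
grip_force: 0.0
time: 16.8
tcp_pos: [508.4, -217.9, 410.3]
eef_rot: [0.994, -0.11, 0.0, -0.0]
contact_force: [0.1, 0.5, -0.3]
grip_width: 1.0
grip_force: 0.0
t 16.8 tcp [ 508.4 -217.9  410.3] xaxis deg -12.61 z [ 0.001  0.    -1.   ] F [ 0.1  0.5 -0.3] w 85.0 gf 0.0
top lid (array([564. ,  26.6]), array([165.6, 225.9]), 77.6) 88.97621173384572 slopes [ 9.13820770e-04 -1.39179765e-05  8.90359052e+01]
 grip (array([562.5,  26.6]), array([22.2, 88.8]), 77.7) 128.56281877738382
 post (array([447.7, 331. ]), array([34.1, 34.4]), 0.1) 129.62801280103423
 tray (array([450.8, 329.1]), array([184.4, 184.8]), 12.5)
scene lid (array([564.1,  28.5]), array([165., 224.]), 77.4) 90.50140585792592 slopes [-1.41340695e-03 -3.20938866e-03  9.04389215e+01]
 grip (array([563.5,  27.7]), array([22. , 89.5]), 77.7) 129.8608328718591
 post (array([448.3, 332.3]), array([34.1, 36.8]), 88.2) 130.6918133412031
 tray (array([450.7, 331. ]), array([183.8, 182.9]), 12.7)
```

View pics/scene5.png

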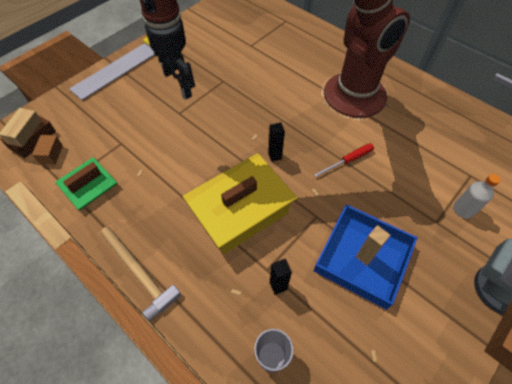

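The lid is seated and level at pixel (240,200): plate top at 90, about 1 mm off centre. The post is in the tray at (374,245), and the arm is clear of everything.

```bash
python3 -c "
from h import *
print(workorder.job_done())"
```

```text
the job is handed in; nothing more can be done
None
```

The job is handed in at about 17 s of the 61 s allowed: the tall offcut stands in the blue tray and the yellow lid sits level and fully home on the crate, both measured from two cameras beforehand (the hand-in returned no verdict).

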